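Put the tape rolls away on their stands

TASK

Put the four tape rolls away on the two tape stands: the two rolls with the wide holes go over the thick post and the two with the narrow holes over the thin post. On each post the roll with the larger outer diameter goes at the bottom and the smaller one flat on top of it. Do not knock over the white glue bottle.

Things in the scene. Friction and masses are not known exactly. Their poses are not given: they have to be found in the camera images.
- roll_wide_full: a cream paper tape roll with a brown cardboard core, lying flat: the fuller of the two wide-hole rolls. Outer diameter 66 mm, hole diameter 46 mm right through, 24 mm tall, about 30 to 110 g. Origin: centre of its underside, on the hole's axis; z is the axis, up, and stays up (the roll is not to be turned over). Round, so yaw does not matter.
- roll_wide_used: a cream paper tape roll with a brown cardboard core, lying flat: the nearly used-up one of the two wide-hole rolls, a thin ring. Outer diameter 56 mm, hole diameter 46 mm right through, 24 mm tall, about 30 to 110 g. Origin: centre of its underside, on the hole's axis; z is the axis, up, and stays up (the roll is not to be turned over). Round, so yaw does not matter.
- roll_narrow_full: a cream paper tape roll with a brown cardboard core, lying flat: the fuller of the two narrow-hole rolls, a thick-walled disc. Outer diameter 64 mm, hole diameter 28 mm right through, 24 mm tall, about 30 to 110 g. Origin: centre of its underside, on the hole's axis; z is the axis, up, and stays up (the roll is not to be turned over). Round, so yaw does not matter.
- roll_narrow_used: a cream paper tape roll with a brown cardboard core, lying flat: the smaller of the two narrow-hole rolls. Outer diameter 46 mm, hole diameter 28 mm right through, 24 mm tall, about 30 to 110 g. Origin: centre of its underside, on the hole's axis; z is the axis, up, and stays up (the roll is not to be turned over). Round, so yaw does not matter.
- stand_thick: a tape stand, fixed to the bench: a brown round wooden base 90 mm across and 12 mm thick with a thick pale wooden post of diameter 30 mm upright at its centre, the post's top 75 mm above the bench (63 mm above the base's top). Origin: centre of the base's underside on the bench, on the post's axis; z up. A seated bottom roll has its underside 12 mm above this origin, the roll on top of it 36 mm.
- stand_thin: a tape stand, fixed to the bench: a brown round wooden base 90 mm across and 12 mm thick with a thin bare steel post of diameter 12 mm upright at its centre, the post's top 75 mm above the bench (63 mm above the base's top). Origin: centre of the base's underside on the bench, on the post's axis; z up. A seated bottom roll has its underside 12 mm above this origin, the roll on top of it 36 mm.
- glue_bottle: a loose white plastic glue bottle with a yellow cap, standing upright among the rolls, 54 mm in diameter and 120 mm tall, 200 g; not to be moved on purpose. Origin: centre of its underside, z up. A low round aluminium tin (59 mm across, 26 mm tall) also stands among the rolls; all other things on the bench lie outside the rolls and stands.

How it is judged:
By the outcome, as a careful person would: the job done as asked, in the order asked, and still so for the second after the job is handed in, with the robot touching nothing.
It also fails if it takes over 128 s, if anything falls off the work surface, if the arm or the gripper's body presses on something with over 40 N, if the wrist force passes 120 N, or if a joint passes its speed limit or range.

ROBOT

A 6-joint arm with a two-finger parallel gripper is mounted at the origin on the work surface. World frame = base frame: x ahead of the robot, y to its left, z up, the work surface at z = 0. Lengths are in mm, angles in degrees, forces in N, time in s.
With the tool pointing down it reaches from about 325 to 900 mm from the base axis. Payload 3.5 kg.
Tool frame: the origin (TCP) lies midway between the tips of the shut fingers; the grasp point (between the pads) lies 19 mm behind it; z points along the fingers, y is the line along which they close (so a half turn about z gives the same grasp; the last joint's range is limited). The gripper opens to 85 mm and grips with 20 to 120 N. Pads are 22 mm wide; open, the fingers measure 114 mm over their backs; the gripper's body (76 mm by 85 mm) begins 54 mm behind the grasp point. The pads swing forward as they close: fully open they stand 13 mm farther back than shut.
Start: joints at [69.821, 15.837, -1.513, 72.651, 0, 84.076], TCP at [153.907, 605.751, 231.313] pointing down, gripper open.
Joint ranges: [-178.77, 178.77], [-48.84, 107.48], [-61.69, 71.31], [-111.58, 123.2], [-90, 87.43], [-180, 180]. Speed limits (degrees/s): [147.25, 147.25, 180, 180, 180, 180].

INTERFACE

Orientations are given as a 3x3 rotation matrix whose columns are the frame's x, y, z axes.
In Python, from bench import robot, cam gives the robot as it stands (robot), with the cameras (cam).
- The arm moves only by the tool run_rows, called after "Request:" as a command line: name --pt "numbers of a row" for each row, then --argument value for the rest. Schema: {"type":"object","properties":{"plan":{"type":"array","items":{"type":"array","items":{"type":"number"},"minItems":7,"maxItems":7},"minItems":1,"maxItems":20},"force":{"type":"number"},"only":{"type":"string"},"quiet":{"type":"boolean"},"lines":{"type":"string"}},"required":["plan"],"additionalProperties":false}. plan is a list of rows, 1 to 20 of them, each of 7 numbers: a rotation vector rx, ry, rz in a scale on which 1.0 is 180 degrees, then dx, dy, dz in a scale on which 1.0 is 800 mm, then the opening from 0.0 (shut) to 1.0 (fully open); each row is the pose to reach, as a shift and turn from the pose commanded when the call began, along the tool's axes at that moment; what a row does not reach only later rows make up. A row lasts 1/8 s, in which the tool goes at most 62.5 mm and 10.7 degrees, less where a joint would pass 70% of its speed; a pose out of reach is approached as far as the arm can. The fingers move at their own pace and stop on an object; force is the grip in N (left out, the last holds). Time passes only in rows, so rows that do not move let the fingers close. The tool returns the time, the measured TCP pose, the force, the opening and the grip force at its end. only (a regular expression) keeps the lines of the reply that match it, lines (a string "A,B") keeps lines A to B, and quiet returns only ok. Input that does not fit is refused with a message, and nothing moves.
- robot.get_obs(): the state, without advancing time (a new reading comes with each control period).
- cam.grab_frame(name): name is "scene" or "top"; returns the picture (480x640x3 uint8, blue, green, red); there is no depth.
- cam.calibration(name): a dict with "fov_y" (degrees; the focal length in pixels is half the picture's height over the tangent of half this angle, whatever the lens; pixels are square), "cx", "cy" (the principal point, pixels), "rvec" (rotation vector, rad) and "tvec" (3), from world to camera coordinates, as OpenCV has them. Camera axes: x right, y down, z forward; pixel columns grow to the right and rows downward; lengths in mm; the calibration is good to about 2 mm. A picture is of the moment at which its call begins. calibration takes no time and is no camera call.
- robot.close_job(): hands the job in; it is judged then, once.
The state is a dict: "time_s": time; "q": joint angles; "qd": joint speeds; "joint_efforts": joint torques, N m; "ee_pos": TCP position; "tool_rot": TCP orientation; "wrist_force": force on the tool from outside, world axes, zero at the start; "wrist_torque": the same for the moment, N m; "finger_gap": opening from 0.0 (shut) to 1.0 (fully open); "gripper_force": force on a finger pad.
Only numpy, scipy, OpenCV 4.12 (cv2) and the standard library are available. Lean on these libraries where they do the work, as an engineer would, in place of code of your own. Each camera call takes 0.05 s, during which the arm holds its last target. There are 200 camera calls.

## Working session

There is one attempt and no reset: what is moved stays moved. The work goes in short steps, Python scripts to look and compute and a tool call to move; the robot and the scene stay as the last step left them, time stands still between calls to the robot, and variables do not carry over. Pictures are saved under pics/ and viewed, at most 14 in all, crops included, and the job is handed in when it is done.

```bash
ls; mkdir -p pics; python3 - <<'E'
from bench import robot, cam
import cv2
for n in("scene","top"):
    c=cam.calibration(n);print(n,c)
    cv2.imwrite(f"pics/{n}0.png",cam.grab_frame(n))
o=robot.get_obs();print(o)
E
```

```text
bench.py
pics
scene {'fov_y': 52.19917632146121, 'cx': 322.62202554187206, 'cy': 233.4346167068137, 'rvec': array([ 2.05708993,  1.5849486 , -0.53338701]), 'tvec': array([-157.49196873, -383.09543012, 1161.38328456])}
top {'fov_y': 43.93671706489906, 'cx': 320.3541595748342, 'cy': 235.3494364986132, 'rvec': array([ 2.10366329, -2.14839606,  0.23051157]), 'tvec': array([ -1.50354568, 518.71286724, 976.71638107])}
{'time_s': 0.1, 'q': array([ 6.98201302e+01,  1.58756145e+01, -1.58946397e+00,  7.26500443e+01,
        1.21884318e-03,  8.40728414e+01]), 'qd': array([-0.07477449, -0.0519429 ,  0.23871467,  0.06882577, -0.03692137,
       -0.00115614]), 'joint_efforts': array([ 3.51933897e-05, -4.46709394e+01,  2.96128106e+01,  8.49642092e-03,
       -1.08740412e-04,  2.16064990e-06]), 'ee_pos': array([153.66601219, 605.09681136, 230.25720875]), 'tool_rot': array([[-9.69219174e-01,  2.46198465e-01, -7.13101561e-04],
       [ 2.46199392e-01,  9.69217380e-01, -1.87859059e-03],
       [ 2.28644306e-04, -1.99633119e-03, -9.99997981e-01]]), 'wrist_force': array([ 0.06954891,  0.82734549, -0.53074776]), 'wrist_torque': array([0.00808942, 0.00503651, 0.01255321]), 'gripper_force': 0.0, 'finger_gap': 1.000734235409387}
```

View pics/scene0.png

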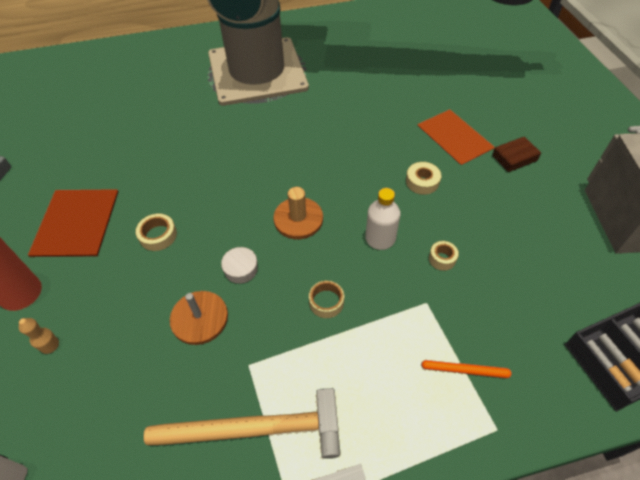

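View pics/top0.png

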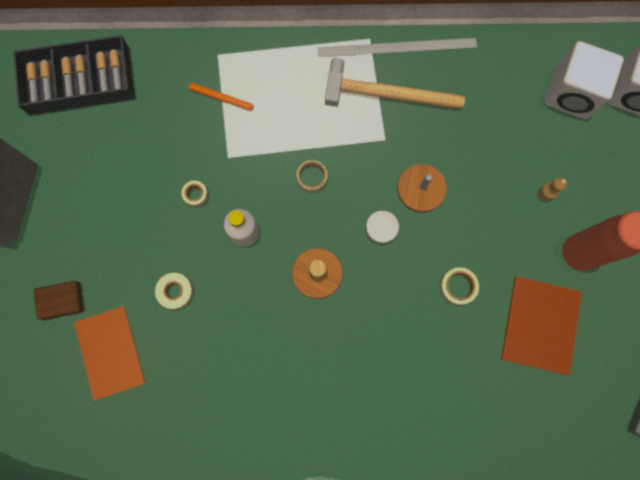

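The scene view shows wide_full (156,232), wide_used (326,298), narrow_full (424,177), narrow_used (444,255), thick stand (298,215), thin stand (198,315), bottle (383,225) and tin (240,265). In the top view they are at (460,286), (312,175), (173,291), (194,193), (317,273), (422,188), (240,228) and (382,227). I'll enlarge both for precise readings.

```bash
python3 - <<'E'
import cv2
def crop(n,x,y,w,h,s,out):
    im=cv2.imread(n)[y:y+h,x:x+w]
    im=cv2.resize(im,None,fx=s,fy=s,interpolation=cv2.INTER_CUBIC)
    for i in range(0,w,20):
        cv2.line(im,(int(i*s),0),(int(i*s),6),(255,255,255),1)
        if i%40==0: cv2.putText(im,str(x+i),(int(i*s)+2,14),0,.4,(255,255,255),1)
    for i in range(0,h,20):
        cv2.line(im,(0,int(i*s)),(6,int(i*s)),(255,255,255),1); cv2.putText(im,str(y+i),(8,int(i*s)+4),0,.4,(255,255,255),1)
    cv2.imwrite(out,im)
crop("pics/top0.png",140,140,360,190,2.2,"pics/topc.png")
crop("pics/scene0.png",120,140,360,220,2.2,"pics/scenec.png")
E
```

```text
(no output)
```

View pics/topc.png

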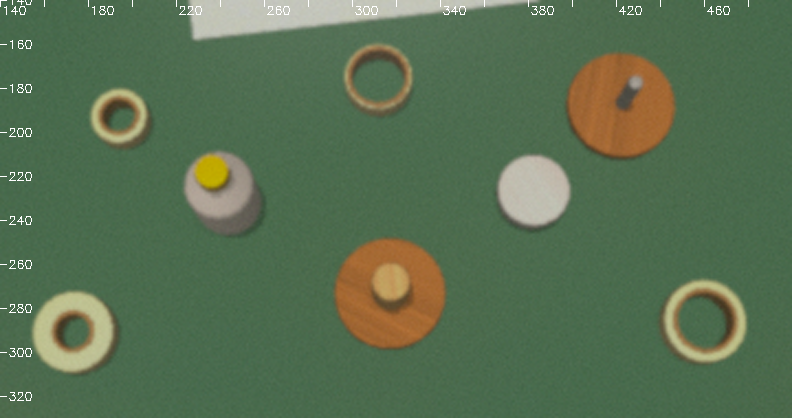

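View pics/scenec.png

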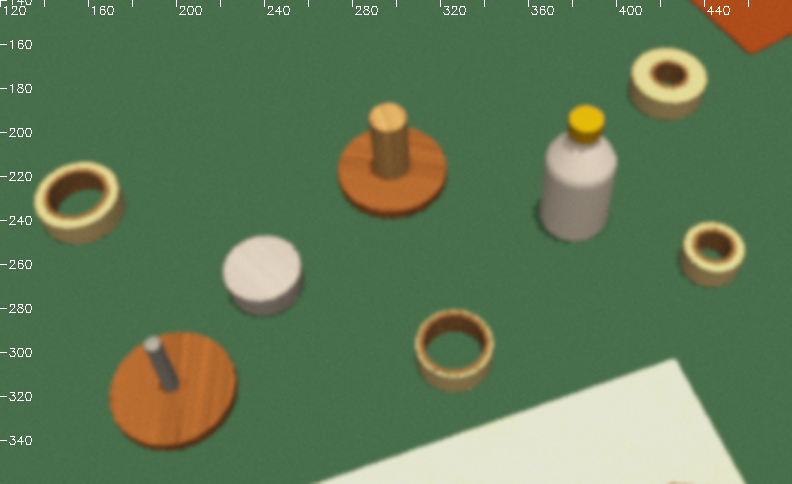

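```bash
cat > m.py <<'E'
import numpy as np,cv2
from bench import robot, cam
def P(n):
    c=cam.calibration(n);f=240/np.tan(np.radians(c["fov_y"]/2))
    K=np.array([[f,0,c["cx"]],[0,f,c["cy"]],[0,0,1]])
    return K@np.c_[cv2.Rodrigues(c["rvec"])[0],c["tvec"]]
def tri(t,s):
    X=cv2.triangulatePoints(P("top"),P("scene"),np.array(t,float).reshape(2,1),np.array(s,float).reshape(2,1))
    X=X/X[3]; e=(P("top")@X).ravel(); g=(P("scene")@X).ravel()
    return X[:3,0], np.r_[e[:2]/e[2]-t,g[:2]/g[2]-s]
E
python3 - <<'E'
from m import *
import numpy as np
D=dict(wf=((704.5,321),(77,195)),wu=((378.5,77.5),(454.5,343.5)),nf=((73.5,332),(669,75.5)),nu=((119,117),(714,247)),
 thickpost=((391,282),(388,117)),thinpost=((636,82),(153,344)),thickbase=((390,292),(392.5,169.5)),thinbase=((621,104.5),(173,389.5)),cap=((212,171),(586,119)),tin=((534,190),(262,268)))
np.set_printoptions(precision=1,suppress=True)
for k,(t,s) in D.items(): 
    X,r=tri(np.array(t)/2.2+[140,140],np.array(s)/2.2+[120,140]); print(k,X,np.hypot(*X[:2]).round(),r)
E
```

```text
wf [ 429.2 -255.2   21.5] 499.0 [-0.9  0.  -1.2  0.1]
wu [636.7   1.4  20.7] 637.0 [-1.  -0.2 -1.8  0.2]
nf [431.6 246.8  21.8] 497.0 [-1.2 -0.4 -1.6  0.2]
nu [607.1 214.4  20.9] 644.0 [-1.1 -0.4 -1.8  0.3]
thickpost [458.6  -4.5  73.3] 459.0 [-1.1 -0.2 -1.6  0.1]
thinpost [ 613.1 -200.6   73. ] 645.0 [-1.   0.  -1.7  0.1]
thickbase [459.7  -4.5   8.7] 460.0 [-1.  -0.1 -1.4  0.1]
thinbase [ 613.5 -201.2    7.1] 646.0 [-0.8 -0.  -1.4  0.1]
cap [537.3 126.  119.1] 552.0 [-1.1 -0.3 -1.7  0.2]
tin [ 538.3 -122.9   24. ] 552.0 [-1.  -0.1 -1.5  0.1]
```

The triangulated heights (about 21.5, 73, 8 and 119) are a steady 2–3 mm below the stated ones, which is calibration bias. The positions are consistent and within reach. Next I'll work out the shifts, with the tool orientation kept constant.

```bash
python3 - <<'E'
import numpy as np
from m import robot, cam
R=robot.get_obs()["tool_rot"]; a=np.arctan2(R[0,1],R[1,1]);s,c=np.sin(a),np.cos(a)
T=np.array([[-c,s,0],[s,c,0],[0,0,-1]]); print(T[:2,:2])
W=dict(start=(153.9,605.8,231.3),nf=(431.6,246.8,1),thin=(613.3,-200.9,0),wf=(429.2,-255.2,1),thick=(459.2,-4.5,0),wu=(636.7,1.4,2),thick2=(459.2,-4.5,0),nu=(607.1,214.4,3),thin2=(613.3,-200.9,0))
k=list(W)
for i,j in zip(k,k[1:]): print(i,j,(T.T@(np.array(W[j])-W[i])).round(1)[:2])
E
```

```text
[[-0.96921931  0.24619896]
 [ 0.24619896  0.96921931]]
start nf [-357.5 -279.6]
nf thin [-286.3 -389.2]
thin wf [165.1 -98. ]
wf thick [ 32.6 250.4]
thick wu [-170.6   49.4]
wu thick2 [170.6 -49.4]
thick2 nu [-89.5 248.6]
nu thin2 [-108.3 -401. ]
```

The rows are not in the units I measure in: shifts go in shares of 800 mm and turns go in shares of 180 degrees. I convert before sending: -357.5 mm is -0.4469, -279.6 mm is -0.3495.

Request:
run_rows --pt "0 0 0 -0.0563 -0.0438 0.0238 1" --pt "0 0 0 -0.1125 -0.0875 0.0475 1" --pt "0 0 0 -0.1688 -0.1313 0.0713 1" --pt "0 0 0 -0.225 -0.175 0.095 1" --pt "0 0 0 -0.2813 -0.2188 0.1188 1" --pt "0 0 0 -0.3375 -0.2625 0.1425 1" --pt "0 0 0 -0.3938 -0.3063 0.1663 1" --pt "0 0 0 -0.4313 -0.3375 0.1875 1" --pt "0 0 0 -0.4469 -0.3495 0.1888 1" --pt "0 0 0 -0.4469 -0.3495 0.1888 1" --pt "0 0 0 -0.4469 -0.3495 0.1888 1" --pt "0 0 0 -0.4469 -0.3495 0.1888 1"

```text
time_s: 1.6
ee_pos: [431.2, 247.9, 80.9]
tool_rot: [[-0.97, 0.244, 0.001], [0.244, 0.97, 0.001], [-0.001, 0.001, -1.0]]
wrist_force: [0.0, 0.0, -0.8]
finger_gap: 1.002
gripper_force: 0.0
```

```bash
python3 - <<'E'
from bench import robot, cam
import cv2
a=cam.grab_frame("scene")[100:250,340:500];b=cam.grab_frame("top")[215:365,100:260]
cv2.imwrite("pics/a1.png",cv2.hconcat([cv2.resize(x,None,fx=2.5,fy=2.5,interpolation=2) for x in(a,b)]))
E
```

```text
(no output)
```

View pics/a1.png

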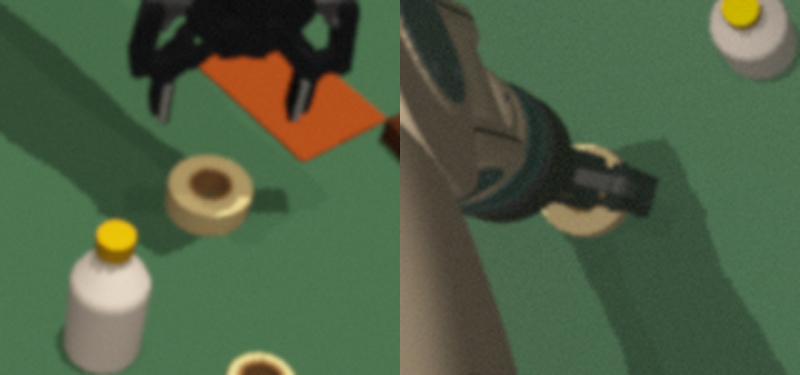

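The open fingers straddle the narrow full roll, with tips at about (404,146) and (459,145) in the scene view. Descending and gripping.

In the tool's units: 79 mm is 0.0988, 70 mm is 0.0875.

Request:
run_rows --pt "0 0 0 0 0 0.0313 1" --pt "0 0 0 0 0 0.0625 1" --pt "0 0 0 0 0 0.0875 1" --pt "0 0 0 0 0 0.0988 1" --pt "0 0 0 0 0 0.0988 1" --pt "0 0 0 0 0 0.0988 1" --pt "0 0 0 0 0 0.0988 0" --pt "0 0 0 0 0 0.0988 0" --pt "0 0 0 0 0 0.0988 0" --pt "0 0 0 0 0 0.0988 0" --pt "0 0 0 0 0 0.0988 0" --pt "0 0 0 0 0 0.0988 0" --force 40

```text
time_s: 3.2
ee_pos: [432.4, 247.2, 2.7]
tool_rot: [[-0.969, 0.246, 0.002], [0.246, 0.969, 0.001], [-0.001, 0.001, -1.0]]
wrist_force: [-1.3, -0.8, 6.9]
finger_gap: 0.739
gripper_force: 42.4
```

In the tool's units: -389.2 mm is -0.4865, -286.3 mm is -0.3579.

Request:
run_rows --pt "0 0 0 0 0 -0.025 0" --pt "0 0 0 0 0 -0.075 0" --pt "0 0 0 0 0 -0.125 0" --pt "0 0 0 0 0 -0.175 0" --pt "0 0 0 -0.0125 -0.0175 -0.2063 0" --pt "0 0 0 -0.0438 -0.0613 -0.2113 0" --pt "0 0 0 -0.075 -0.105 -0.2113 0" --pt "0 0 0 -0.1063 -0.1488 -0.2113 0" --pt "0 0 0 -0.1375 -0.1925 -0.2113 0" --pt "0 0 0 -0.1688 -0.2363 -0.2113 0" --pt "0 0 0 -0.2 -0.28 -0.2113 0" --pt "0 0 0 -0.2313 -0.3238 -0.2113 0" --pt "0 0 0 -0.2625 -0.3675 -0.2113 0" --pt "0 0 0 -0.2938 -0.405 -0.2113 0" --pt "0 0 0 -0.325 -0.4425 -0.2113 0" --pt "0 0 0 -0.3475 -0.4725 -0.2113 0" --pt "0 0 0 -0.3579 -0.4865 -0.2113 0" --pt "0 0 0 -0.3579 -0.4865 -0.2113 0" --pt "0 0 0 -0.3579 -0.4865 -0.2113 0" --pt "0 0 0 -0.3579 -0.4865 -0.2113 0"

```text
time_s: 5.7
ee_pos: [612.7, -199.8, 170.4]
tool_rot: [[-0.97, 0.245, -0.0], [0.245, 0.97, 0.0], [0.001, 0.0, -1.0]]
wrist_force: [1.0, 0.2, -0.3]
finger_gap: 0.736
gripper_force: 44.4
```

```bash
python3 - <<'E'
from bench import robot, cam
import cv2
a=cam.grab_frame("scene")[210:360,120:280];b=cam.grab_frame("top")[110:260,340:500]
cv2.imwrite("pics/a2.png",cv2.hconcat([cv2.resize(x,None,fx=2.5,fy=2.5,interpolation=2) for x in(a,b)]))
E
```

```text
(no output)
```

View pics/a2.png

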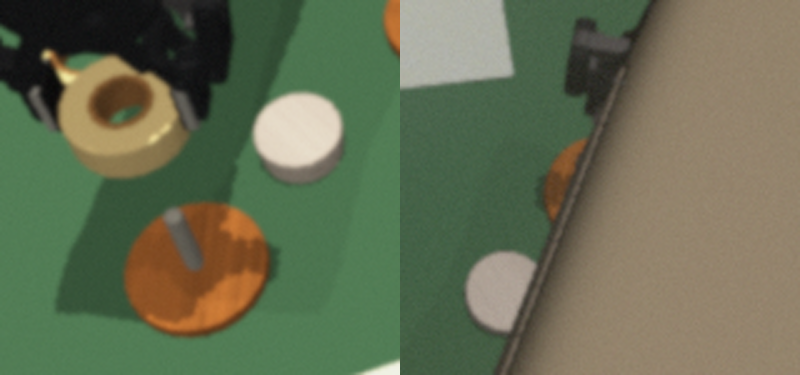

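The held roll's top is centred at about (169,251) in the scene view, above the thin post's top at (190,296). I'll check that against the projection before lowering.

```bash
python3 - <<'E'
from m import *
p=P("scene")
for X in [(613.3,-200.9,193),(613.3,-200.9,188),(613.3,-190.9,193),(603.3,-200.9,193),(613.1,-200.6,73)]:
    u=p@np.r_[X,1]; print(X,(u[:2]/u[2]).round(1))
E
```

```text
(613.3, -200.9, 193) [165.6 250.7]
(613.3, -200.9, 188) [166.7 252.9]
(613.3, -190.9, 193) [173.5 249.1]
(603.3, -200.9, 193) [165.1 244.5]
(613.1, -200.6, 73) [187.8 296.5]
```

In the tool's units: 156 mm is 0.195, -1.5 mm is -0.0019.

Request:
run_rows --pt "0 0 0 0 -0.0019 0.0375 0" --pt "0 0 0 0 -0.0019 0.075 0" --pt "0 0 0 0 -0.0019 0.1 0" --pt "0 0 0 0 -0.0019 0.1188 0" --pt "0 0 0 0 -0.0019 0.1375 0" --pt "0 0 0 0 -0.0019 0.1563 0" --pt "0 0 0 0 -0.0019 0.175 0" --pt "0 0 0 0 -0.0019 0.1875 0" --pt "0 0 0 0 -0.0019 0.1938 0" --pt "0 0 0 0 -0.0019 0.195 0" --pt "0 0 0 0 -0.0019 0.195 0" --pt "0 0 0 0 -0.0019 0.195 0"

```text
time_s: 7.3
ee_pos: [612.9, -202.5, 14.9]
tool_rot: [[-0.969, 0.246, 0.0], [0.246, 0.969, -0.0], [-0.0, -0.0, -1.0]]
wrist_force: [-2.9, 0.8, 3.7]
finger_gap: 0.739
gripper_force: 44.8
```

In the tool's units: 165.1 mm is 0.2064, -110 mm is -0.1375.

Request:
run_rows --pt "0 0 0 0 0 0 1" --pt "0 0 0 0 0 0 1" --pt "0 0 0 0 0 0 1" --pt "0 0 0 0 0 0 1" --pt "0 0 0 0 0 -0.025 1" --pt "0 0 0 0 0 -0.0625 1" --pt "0 0 0 0 0 -0.1125 1" --pt "0 0 0 0.0063 -0.0038 -0.1375 1" --pt "0 0 0 0.05 -0.0288 -0.1375 1" --pt "0 0 0 0.1 -0.0588 -0.1375 1" --pt "0 0 0 0.15 -0.0875 -0.1375 1" --pt "0 0 0 0.1875 -0.1088 -0.125 1" --pt "0 0 0 0.2064 -0.1206 -0.0938 1" --pt "0 0 0 0.2064 -0.1206 -0.0625 1" --pt "0 0 0 0.2064 -0.1206 -0.0625 1" --pt "0 0 0 0.2064 -0.1206 -0.0625 1"

```text
time_s: 9.3
ee_pos: [429.5, -255.7, 65.2]
tool_rot: [[-0.969, 0.246, 0.001], [0.246, 0.969, -0.001], [-0.001, -0.0, -1.0]]
wrist_force: [-0.5, 0.3, -0.4]
finger_gap: 1.0
gripper_force: 0.0
```

```bash
python3 - <<'E'
from bench import robot, cam
import cv2
a=cam.grab_frame("scene")[170:350,100:260]
cv2.imwrite("pics/a3.png",cv2.resize(a,None,fx=3,fy=3,interpolation=2))
E
```

```text
(no output)
```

View pics/a3.png

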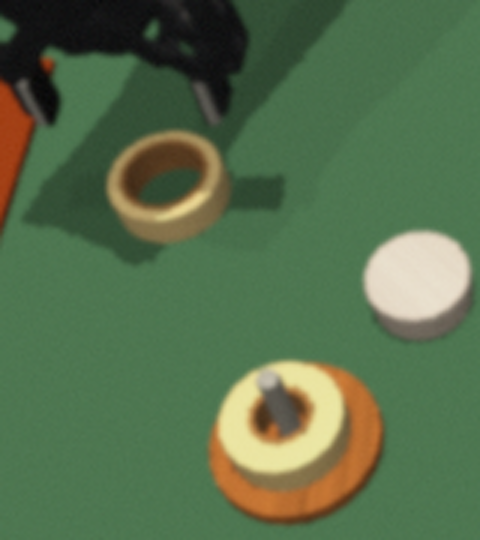

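The narrow full roll is seated on the thin post, with its hole at about (194,309) around the post. The fingers straddle the wide full roll at (156,230). Grasping it.

In the tool's units: 63 mm is 0.0788, 48 mm is 0.06.

Request:
run_rows --pt "0 0 0 0 0 0.0313 1" --pt "0 0 0 0 0 0.06 1" --pt "0 0 0 0 0 0.0788 1" --pt "0 0 0 0 0 0.0788 1" --pt "0 0 0 0 0 0.0788 1" --pt "0 0 0 0 0 0.0788 0" --pt "0 0 0 0 0 0.0788 0" --pt "0 0 0 0 0 0.0788 0" --pt "0 0 0 0 0 0.0788 0" --pt "0 0 0 0 0 0.0788 0" --pt "0 0 0 0 0 0.0788 0" --force 40

```text
time_s: 10.72
ee_pos: [429.9, -255.9, 2.9]
tool_rot: [[-0.969, 0.246, 0.002], [0.246, 0.969, -0.001], [-0.002, -0.001, -1.0]]
wrist_force: [-1.3, 1.1, 7.3]
finger_gap: 0.76
gripper_force: 42.5
```

Request:
run_rows --pt "0 0 0 0 0 -0.025 0" --pt "0 0 0 0 0 -0.0625 0" --pt "0 0 0 0 0 -0.1125 0" --pt "0 0 0 0.0025 0.025 -0.1438 0" --pt "0 0 0 0.0088 0.0625 -0.1563 0" --pt "0 0 0 0.015 0.1125 -0.1563 0" --pt "0 0 0 0.0213 0.1625 -0.1563 0" --pt "0 0 0 0.0275 0.2125 -0.1563 0" --pt "0 0 0 0.0338 0.2625 -0.1563 0" --pt "0 0 0 0.0388 0.3 -0.1563 0" --pt "0 0 0 0.0408 0.313 -0.1563 0" --pt "0 0 0 0.0408 0.313 -0.1563 0" --pt "0 0 0 0.0408 0.313 -0.1563 0" --pt "0 0 0 0.0408 0.313 -0.1563 0"

```text
time_s: 12.48
ee_pos: [459.1, -5.5, 126.3]
tool_rot: [[-0.969, 0.248, -0.0], [0.248, 0.969, -0.0], [-0.0, -0.0, -1.0]]
wrist_force: [-0.8, 0.4, -1.1]
finger_gap: 0.76
gripper_force: 44.5
```

```bash
python3 - <<'E'
from bench import robot, cam
import cv2
a=cam.grab_frame("scene")[130:260,220:380]
cv2.imwrite("pics/a4.png",cv2.resize(a,None,fx=4,fy=4,interpolation=2))
E
```

```text
(no output)
```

View pics/a4.png

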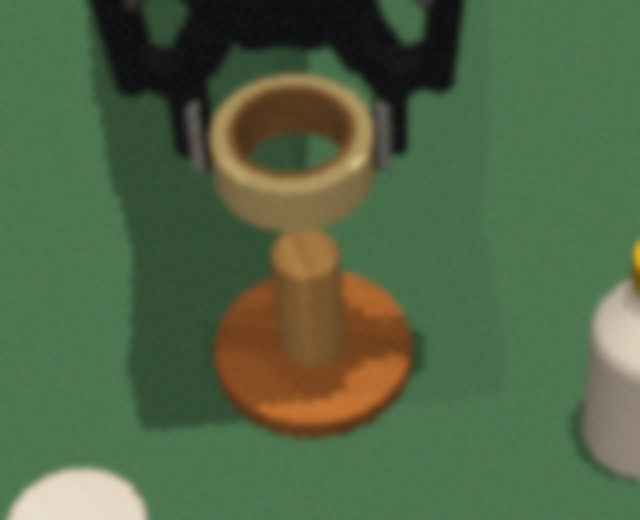

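The held roll's top is at (293,164), about 1.5 mm to the −y side of the post's axis (post top at 296.5,193.5). I'll correct for that while lowering.

In the tool's units: 112 mm is 0.14, 1.5 mm is 0.0019.

Request:
run_rows --pt "0 0 0 0 0.0019 0.025 0" --pt "0 0 0 0 0.0019 0.0475 0" --pt "0 0 0 0 0.0019 0.065 0" --pt "0 0 0 0 0.0019 0.0825 0" --pt "0 0 0 0 0.0019 0.1 0" --pt "0 0 0 0 0.0019 0.1175 0" --pt "0 0 0 0 0.0019 0.1313 0" --pt "0 0 0 0 0.0019 0.1388 0" --pt "0 0 0 0 0.0019 0.14 0" --pt "0 0 0 0 0.0019 0.14 0" --pt "0 0 0 0 0.0019 0.14 0"

```text
time_s: 13.9
ee_pos: [459.0, -3.0, 15.0]
tool_rot: [[-0.969, 0.246, -0.001], [0.246, 0.969, -0.0], [0.001, -0.0, -1.0]]
wrist_force: [-3.5, 0.5, 6.7]
finger_gap: 0.765
gripper_force: 45.2
```

Request:
run_rows --pt "0 0 0 0 0 0 1" --pt "0 0 0 0 0 0 1" --pt "0 0 0 0 0 0 1" --pt "0 0 0 0 0 0 1" --pt "0 0 0 0 0 -0.025 1" --pt "0 0 0 0 0 -0.0625 1" --pt "0 0 0 0 0 -0.1125 1" --pt "0 0 0 -0.0125 0.0025 -0.14 1" --pt "0 0 0 -0.0625 0.0163 -0.14 1" --pt "0 0 0 -0.1125 0.03 -0.14 1" --pt "0 0 0 -0.1625 0.0438 -0.125 1" --pt "0 0 0 -0.2 0.055 -0.1 1" --pt "0 0 0 -0.2133 0.06 -0.075 1" --pt "0 0 0 -0.2133 0.06 -0.0625 1" --pt "0 0 0 -0.2133 0.06 -0.0625 1" --pt "0 0 0 -0.2133 0.06 -0.0625 1"

```text
time_s: 15.9
ee_pos: [635.9, 1.3, 64.9]
tool_rot: [[-0.969, 0.246, 0.0], [0.246, 0.969, -0.0], [-0.0, -0.0, -1.0]]
wrist_force: [-0.5, 0.7, -0.6]
finger_gap: 0.998
gripper_force: 0.0
```

```bash
python3 - <<'E'
from bench import robot, cam
import cv2
a=cam.grab_frame("scene")[180:340,230:430]
cv2.imwrite("pics/a5.png",cv2.resize(a,None,fx=3,fy=3,interpolation=2))
E
```

```text
(no output)
```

View pics/a5.png

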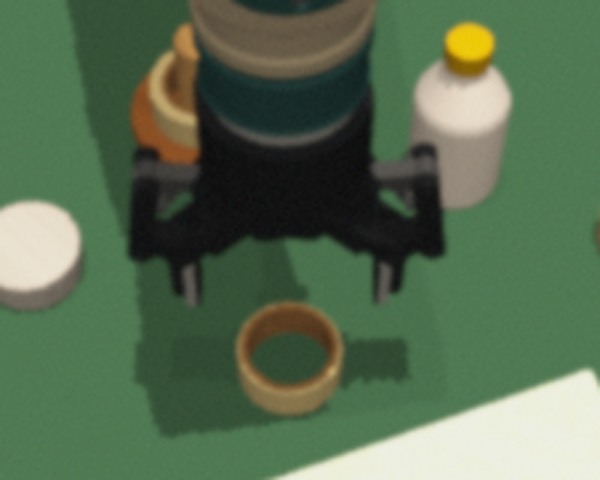

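The wide full roll is on the thick post, and the fingers are centred over the wide used roll (tips' midpoint at 326, roll at 327). Grasping it and carrying it over the post.

In the tool's units: 62 mm is 0.0775, 48 mm is 0.06.

Request:
run_rows --pt "0 0 0 0 0 0.0313 1" --pt "0 0 0 0 0 0.06 1" --pt "0 0 0 0 0 0.0775 1" --pt "0 0 0 0 0 0.0775 1" --pt "0 0 0 0 0 0.0775 1" --pt "0 0 0 0 0 0.0775 0" --pt "0 0 0 0 0 0.0775 0" --pt "0 0 0 0 0 0.0775 0" --pt "0 0 0 0 0 0.0775 0" --pt "0 0 0 0 0 0.0775 0" --pt "0 0 0 0 0 0.0775 0" --pt "0 0 0 0 0 0.0775 0" --force 40

```text
time_s: 17.45
ee_pos: [637.6, 1.3, 3.8]
tool_rot: [[-0.969, 0.246, 0.002], [0.246, 0.969, -0.0], [-0.002, 0.0, -1.0]]
wrist_force: [-1.1, 0.2, 5.5]
finger_gap: 0.646
gripper_force: 41.9
```

Request:
run_rows --pt "0 0 0 0 0 -0.025 0" --pt "0 0 0 0 0 -0.0625 0" --pt "0 0 0 0 0 -0.1125 0" --pt "0 0 0 0.0125 -0.0038 -0.15 0" --pt "0 0 0 0.05 -0.0138 -0.1563 0" --pt "0 0 0 0.0938 -0.0263 -0.1563 0" --pt "0 0 0 0.1375 -0.0388 -0.1563 0" --pt "0 0 0 0.1813 -0.0513 -0.1563 0" --pt "0 0 0 0.2063 -0.0588 -0.1563 0" --pt "0 0 0 0.2133 -0.06 -0.1563 0" --pt "0 0 0 0.2133 -0.06 -0.1563 0" --pt "0 0 0 0.2133 -0.06 -0.1563 0" --pt "0 0 0 0.2133 -0.06 -0.1563 0"

```text
time_s: 19.08
ee_pos: [460.5, -3.2, 127.5]
tool_rot: [[-0.969, 0.246, 0.001], [0.246, 0.969, -0.0], [-0.001, 0.0, -1.0]]
wrist_force: [0.2, -0.1, -0.2]
finger_gap: 0.643
gripper_force: 42.4
```

```bash
python3 - <<'E'
from bench import robot, cam
import cv2
a=cam.grab_frame("scene")[130:260,220:380]
cv2.imwrite("pics/a6.png",cv2.resize(a,None,fx=4,fy=4,interpolation=2))
E
```

```text
(no output)
```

View pics/a6.png

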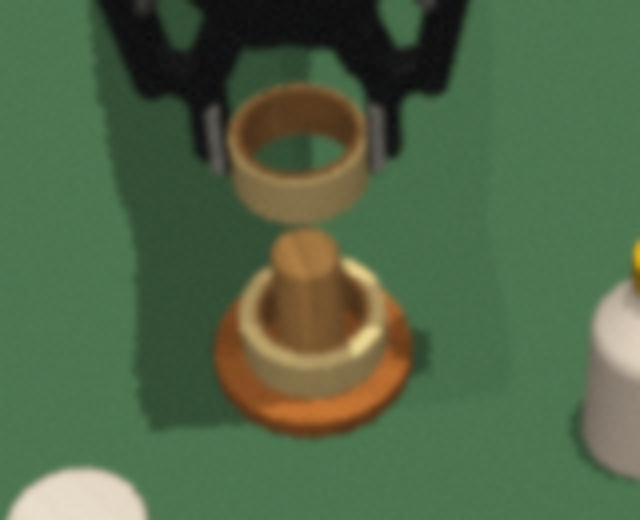

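The used roll's axis (294.5) lines up with the post (296.5), and the full roll sits flat below it. Lowering onto it, releasing, then moving to the narrow used roll.

In the tool's units: 87 mm is 0.1088, 84 mm is 0.105.

Request:
run_rows --pt "0 0 0 0 0 0.025 0" --pt "0 0 0 0 0 0.045 0" --pt "0 0 0 0 0 0.0625 0" --pt "0 0 0 0 0 0.08 0" --pt "0 0 0 0 0 0.095 0" --pt "0 0 0 0 0 0.105 0" --pt "0 0 0 0 0 0.1088 0" --pt "0 0 0 0 0 0.1088 0" --pt "0 0 0 0 0 0.1088 0"

```text
time_s: 20.25
ee_pos: [460.0, -3.2, 40.7]
tool_rot: [[-0.969, 0.246, 0.001], [0.246, 0.969, -0.0], [-0.001, 0.0, -1.0]]
wrist_force: [0.2, -0.4, -1.5]
finger_gap: 0.645
gripper_force: 42.4
```

Request:
run_rows --pt "0 0 0 0 0 0 1" --pt "0 0 0 0 0 0 1" --pt "0 0 0 0 0 0 1" --pt "0 0 0 0 0 0 1" --pt "0 0 0 0 0 -0.0375 1" --pt "0 0 0 0 0 -0.0875 1" --pt "0 0 0 0 0 -0.1375 1" --pt "0 0 0 -0.0063 0.0163 -0.1688 1" --pt "0 0 0 -0.0225 0.0625 -0.175 1" --pt "0 0 0 -0.04 0.1125 -0.175 1" --pt "0 0 0 -0.0588 0.1625 -0.175 1" --pt "0 0 0 -0.0763 0.2125 -0.175 1" --pt "0 0 0 -0.095 0.2625 -0.175 1" --pt "0 0 0 -0.1075 0.2975 -0.15 1" --pt "0 0 0 -0.1119 0.3089 -0.1 1" --pt "0 0 0 -0.1119 0.3089 -0.05 1" --pt "0 0 0 -0.1119 0.3089 -0.0313 1" --pt "0 0 0 -0.1119 0.3089 -0.0313 1" --pt "0 0 0 -0.1119 0.3089 -0.0313 1"

```text
time_s: 22.62
ee_pos: [608.5, 214.5, 67.2]
tool_rot: [[-0.969, 0.246, 0.003], [0.246, 0.969, 0.001], [-0.003, 0.001, -1.0]]
wrist_force: [0.9, 0.3, -0.8]
finger_gap: 0.997
gripper_force: 0.0
```

```bash
python3 - <<'E'
from bench import robot, cam
import cv2
a=cam.grab_frame("scene")[140:290,260:480]
cv2.imwrite("pics/a7.png",cv2.resize(a,None,fx=3,fy=3,interpolation=2))
E
```

```text
(no output)
```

View pics/a7.png

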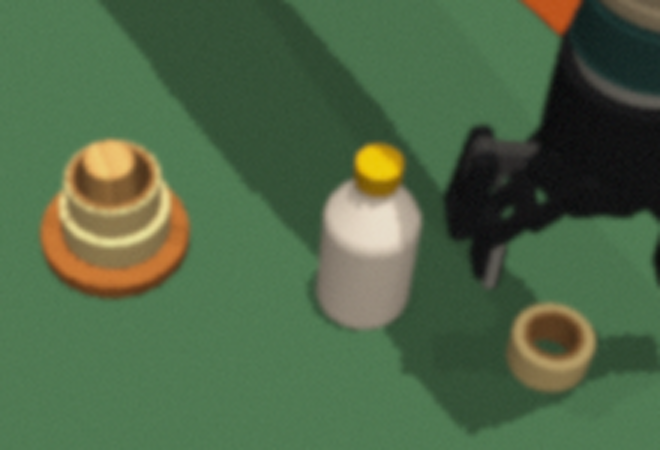

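Both wide rolls are stacked on the thick post, the bottle still stands at (382,225), and the fingers are over the narrow used roll at (443,255). Grasping it and carrying it to the thin post.

In the tool's units: 62 mm is 0.0775, 48 mm is 0.06.

Request:
run_rows --pt "0 0 0 0 0 0.0313 1" --pt "0 0 0 0 0 0.06 1" --pt "0 0 0 0 0 0.0775 1" --pt "0 0 0 0 0 0.0775 1" --pt "0 0 0 0 0 0.0775 1" --pt "0 0 0 0 0 0.0775 0" --pt "0 0 0 0 0 0.0775 0" --pt "0 0 0 0 0 0.0775 0" --pt "0 0 0 0 0 0.0775 0" --pt "0 0 0 0 0 0.0775 0" --pt "0 0 0 0 0 0.0775 0" --pt "0 0 0 0 0 0.0775 0" --pt "0 0 0 0 0 0.0775 0" --force 40

```text
time_s: 24.3
ee_pos: [607.8, 214.5, 4.4]
tool_rot: [[-0.969, 0.246, 0.001], [0.246, 0.969, 0.0], [-0.001, 0.001, -1.0]]
wrist_force: [-1.2, 0.0, 5.6]
finger_gap: 0.529
gripper_force: 40.9
```

Request:
run_rows --pt "0 0 0 0 0 -0.025 0" --pt "0 0 0 0 0 -0.0688 0" --pt "0 0 0 0 0 -0.1188 0" --pt "0 0 0 0 0 -0.1563 0" --pt "0 0 0 -0.0063 -0.025 -0.1688 0" --pt "0 0 0 -0.02 -0.075 -0.1688 0" --pt "0 0 0 -0.0338 -0.125 -0.1688 0" --pt "0 0 0 -0.0475 -0.175 -0.1688 0" --pt "0 0 0 -0.0613 -0.225 -0.1688 0" --pt "0 0 0 -0.075 -0.275 -0.1688 0" --pt "0 0 0 -0.0875 -0.325 -0.1688 0" --pt "0 0 0 -0.1013 -0.375 -0.1688 0" --pt "0 0 0 -0.115 -0.425 -0.1688 0" --pt "0 0 0 -0.1275 -0.4725 -0.1688 0" --pt "0 0 0 -0.1354 -0.5025 -0.1688 0" --pt "0 0 0 -0.1354 -0.5025 -0.1688 0" --pt "0 0 0 -0.1354 -0.5025 -0.1688 0" --pt "0 0 0 -0.1354 -0.5025 -0.1688 0"

```text
time_s: 26.55
ee_pos: [612.8, -200.7, 138.2]
tool_rot: [[-0.97, 0.245, -0.001], [0.245, 0.97, 0.001], [0.001, 0.0, -1.0]]
wrist_force: [-0.1, -0.0, -2.0]
finger_gap: 0.526
gripper_force: 41.0
```

```bash
python3 - <<'E'
from bench import robot, cam
import cv2
a=cam.grab_frame("scene")[220:360,120:280]
cv2.imwrite("pics/a8.png",cv2.resize(a,None,fx=4,fy=4,interpolation=2))
E
```

```text
(no output)
```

View pics/a8.png

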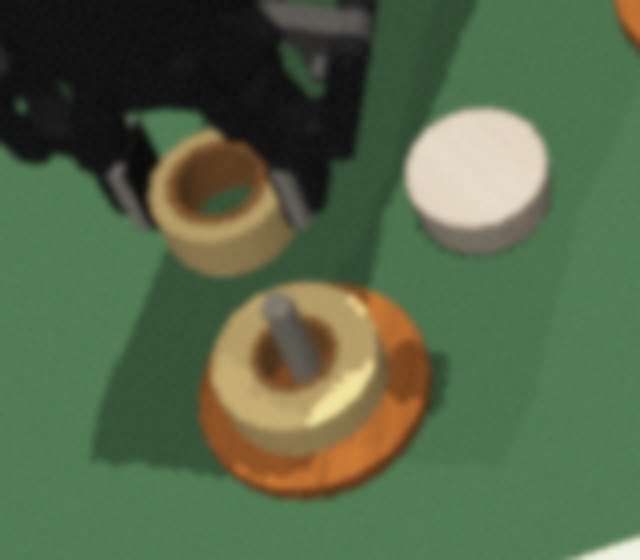

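```bash
python3 - <<'E'
from m import *
p=P("scene")
for X in [(613.2,-200.8,156),(613.2,-190.8,156)]:
    u=p@np.r_[X,1]; print(X,(u[:2]/u[2]+[1.7,0]).round(1))
E
```

```text
(613.2, -200.8, 156) [174.9 266.3]
(613.2, -190.8, 156) [182.4 264.6]
```

The held roll's top is at about (174.5,265), and the post axis projects to (175,266), so it is aligned. Lowering.

In the tool's units: 97 mm is 0.1213, 92 mm is 0.115.

Request:
run_rows --pt "0 0 0 0 0 0.0313 0" --pt "0 0 0 0 0 0.0563 0" --pt "0 0 0 0 0 0.0725 0" --pt "0 0 0 0 0 0.0888 0" --pt "0 0 0 0 0 0.1038 0" --pt "0 0 0 0 0 0.115 0" --pt "0 0 0 0 0 0.1213 0" --pt "0 0 0 0 0 0.1213 0" --pt "0 0 0 0 0 0.1213 0"

```text
time_s: 27.72
ee_pos: [613.4, -202.2, 41.7]
tool_rot: [[-0.969, 0.246, 0.001], [0.246, 0.969, -0.0], [-0.001, -0.0, -1.0]]
wrist_force: [0.9, -0.4, -0.5]
finger_gap: 0.528
gripper_force: 41.1
```

Request:
run_rows --pt "0 0 0 0 0 0 1" --pt "0 0 0 0 0 0 1" --pt "0 0 0 0 0 0 1" --pt "0 0 0 0 0 0 1" --pt "0 0 0 0 0 -0.0375 1" --pt "0 0 0 0 0 -0.0875 1" --pt "0 0 0 0 0 -0.1375 1" --pt "0 0 0 0.0375 0 -0.175 1" --pt "0 0 0 0.0875 0 -0.2 1" --pt "0 0 0 0.15 0 -0.2 1" --pt "0 0 0 0.2125 0 -0.2 1" --pt "0 0 0 0.2125 0 -0.2 1" --pt "0 0 0 0.2125 0 -0.2 1"

```text
time_s: 29.35
ee_pos: [448.8, -160.4, 201.8]
tool_rot: [[-0.969, 0.246, 0.002], [0.246, 0.969, -0.001], [-0.002, -0.0, -1.0]]
wrist_force: [0.0, 0.4, -0.1]
finger_gap: 0.997
gripper_force: 0.0
```

```bash
python3 - <<'E'
from bench import robot, cam
import cv2
a=cam.grab_frame("scene")[150:360,120:480]
cv2.imwrite("pics/a9.png",cv2.resize(a,None,fx=2.2,fy=2.2,interpolation=2))
E
```

```text
(no output)
```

View pics/a9.png

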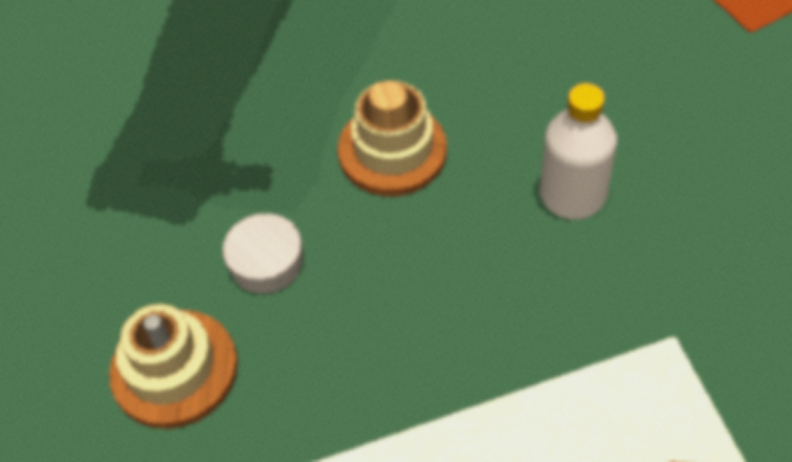

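Both stacks sit flat on their posts, thin at (190,305) and thick at (298,205). The bottle is upright at (383,220). Handing in.

```bash
python3 -c "
from bench import robot, cam
print(robot.close_job())"
```

```text
the job is handed in; nothing more can be done
None
```

All four rolls are on their posts, larger below and smaller flat on top, and the glue bottle is still upright; I handed the job in at about 29 s of the 128 s allowed.

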